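# Push a steel bar home in a V-groove fixture

## Robot

A 6-joint arm with a two-finger parallel gripper is mounted at the origin on the work surface. World frame = base frame: x ahead of the robot, y to its left, z up, the work surface at z = 0. Lengths are in m, angles in rad, forces in N, time in s.
With the tool pointing down it reaches from about 0.35 to 0.85 m from the base axis. Payload 8.1 kg.
Tool frame: the origin (TCP) lies at the very end of the fingers, on their centre line; the grasp point (between the pads) lies robot.grip_point_offset behind it (robot.grip_point_offset is the distance from the TCP to the grasp point, in m); z points along the fingers, y is the line along which they close (so a half turn about z gives the same grasp; the last joint's range is limited). The gripper opens to 93 mm and grips with 3 to 60 N. Pads are 15 mm wide; open, the fingers measure 128 mm over their backs; the gripper's body (75 mm by 188 mm) begins 65 mm behind the grasp point.
Start: joints at [1.045, 0.13, 1.488, -0, 1.523, -0.085], TCP at [0.256, 0.543, 0.187] pointing down, gripper open.
Joint ranges: [-2.96, 2.96], [-0.89, 2.26], [0.02, 2.5], [-1.34, 4.48], [0, 2.73], [-2.66, 2.66]. Speed limits (rad/s): [2.39, 2.39, 2.79, 3.14, 3.14, 3.14].

## Interface

Orientations are given as a rotation vector (axis times angle).
In Python, from plant import robot, eyes gives the robot as it stands. The module is installed in compiled form; this text tells all that it offers.
- The arm moves only by the tool apply_moves, never from a script. Its argument "steps" is one flat list of numbers, 7 for each row, row after row: the shift along the tool's x, y, z in units of 30 mm (1.0 is 30 mm), then the turn, a rotation vector about the tool's x, y, z in units of 6 degrees (1.0 is 6 degrees), then the opening in per cent of the stroke, from 0 (shut) to 100 (fully open). In form: [dx, dy, dz, ax, ay, az, fingers, dx, dy, dz, ax, ay, az, fingers, ...]. A call has 1 to 12 rows; each row shifts and turns the commanded pose from where the row before left it, along the tool's axes as they then stand; what a row does not reach is not made up. A row lasts 1/12 s, in which the tool goes at most 41.7 mm and 7.16 degrees, less where a joint would pass 70% of its speed; a pose out of reach is approached as far as the arm can. A call is refused whole if a number of a shift passes 1 or a number of a turn 1, either way. A call with a gripper value outside its range is refused whole. The fingers move at their own pace and stop on an object; "grip_force" is the grip in N (left out, the last holds). Time passes only in rows, so rows that do not move let the fingers close. It gives the time, the measured TCP pose, the force, the opening and the grip force at its end, in the units of the state.
- robot.read_state(): the state, without advancing time (a new reading comes with each control period).
- eyes.read_camera(name): name is "scene" or "top" or "wrist"; returns the picture (384x512x3 uint8, red, green, blue); there is no depth.
- eyes.calibration(name): a dict with "K" (3x3 intrinsics, pixels), "R" (3x3) and "t" (3): a world point X has camera coordinates R X + t. Camera axes: x right, y down, z forward; pixel columns grow to the right and rows downward; lengths in m; the calibration is good to about 2 mm. A picture is of the moment at which its call begins: read the wrist's pose just before it. calibration takes no time and is no camera call; for the wrist camera it gives the pose at the moment of the call.
- robot.close_job(): hands the job in; it is judged then, once.
Trained networks look in the newest picture that a camera, given by its name, has taken for a name from the list of things; names that differ only in an ending like _2 or _b are one class to them, and where a whole thing is asked for, a point or a joint stands for the part that bears it (a point fixed in the world has none). Each returns a list of dicts, best first, with "conf" (0 to 1); they miss things now and then, are a little off and sometimes report something else, mostly with a low value. They report only what shows in the picture. A call takes as long as a camera call. They do not tell look-alikes from the thing itself.
- eyes.search_frame(camera, thing): "rect" ([left, top, width, height] in pixels, round what is visible of it).
- eyes.place_of(camera, thing): "xy" ([column, row] in pixels: a listed point, or the origin of a listed thing).
The state is a dict: "t": time; "q": joint angles; "dq": joint speeds; "joint_torque": joint torques, N m; "tool_pos": TCP position; "orientation": TCP orientation; "force": force on the tool from outside, world axes, zero at the start; "wrist_torque": the same for the moment, N m; "opening": finger opening in m; "gripper_force": force on a finger pad.
Only numpy, scipy, OpenCV 4.12 (cv2) and the standard library are available. Lean on these libraries where they do the work, as an engineer would, in place of code of your own. Each camera call takes 0.05 s, during which the arm holds its last target. There are 200 camera calls.

## Task

Take the steel bar from its wooden stand, lay it in the open V-groove of the fixture with its leading end still outside the grey hood, then push it gently along the groove into the hood until it rests fully home against the cushioned stop hidden inside. Feel for the stop and do not ram it or slam the bar down; leave the bar there and do not disturb the glue bottle, the spool or the mug.

Things in the scene. Friction and masses are not known exactly. Their poses are not given: they have to be found in the camera images.
- bar_center (a point): centre of the loose round steel bar, 22 mm in diameter, 180 mm long, 0.4 to 0.65 kg, flat ends, both ends alike. x runs along the bar. It starts lying across the two notched blocks of the stand, its centre over the 80 mm wide clear gap between them, where it can be gripped from above.
- stand: low wooden stand, 160 x 70 mm, fixed; two notched blocks, each 30 mm long and 30 mm high, at x = -55 and +55 mm on an 8 mm board; origin at the centre of its underside, x along the bar that lies in it. The bar's centre lies 34 mm above the table.
- jig: the fixture, fixed to the table: two aluminium V-rails (50 mm wide, 90 degree groove, tops at z = 46 mm) in line on a wooden base 430 x 85 x 12 mm (x = -150 to +280 mm). Origin at table height under the groove, in the middle of the 80 mm gap between the rails; x runs along the groove towards the hood, z up. Rear rail x = -140 to -40 mm; front rail x = +40 mm on into the hood.
- groove (a point): point on the groove's axis over the middle of the gap between the rails, 50 mm above the table, where the centre of a seated bar lies (axes as the fixture). Below it is only the 12 mm base for 40 mm either way along x, so a gripper holding the bar by its middle has room. A seated bar stands 15 mm proud of the rail tops; sliding it along takes 2.5 to 7 N against friction.
- mouth (a point): centre of the open mouth of the grey sheet hood (64 mm wide, 85 mm high, 150 mm long) that covers the end of the groove; on the groove's axis, 50 mm above the table, 125 mm along x from the middle of the gap. Axes as the fixture.
- hood_top (a point): centre of the hood's roof, 85 mm above the table. Under it, out of sight, a stop with a rubber cushion on the groove's axis faces the bar. Its setting differs every time, 18 to 105 mm behind the mouth: it must be felt. The cushion gives about 1 mm for each 4 N beyond the friction; 3 to 9 N on it is plenty, over 14 N upsets its setting.
- glue: white glue bottle, 52 mm across, 120 mm tall; origin at the centre of its underside. Not part of the job.
- spool: empty wooden thread spool, 48 mm across, 52 mm tall; origin at the centre of its underside. Not part of the job.
- mug: blue-grey ceramic mug, 76 mm across, 90 mm tall; origin at the centre of its underside. Not part of the job.
Mind the look-alikes: they are no part of the job. There is more than one size of the part that bears bar_center; the job needs the middle-sized.

How it is judged:
On the way, in this order (a step that is already met when the one before it is completed fails the run):
1. the bar lies in the V-groove with its leading end still outside the hood (y of bar_center in the frame of jig between -0.003 and 0.003 m and z of bar_center in the frame of jig between 0.046 and 0.0525 m and angle between the x axis of bar_center and the x axis of jig, either way round below 0.04 rad and x of bar_center in the frame of jig below 0.033 m), for 0.3 s.
2. the bar is pushed home against the cushioned stop (y of bar_center in the frame of jig between -0.003 and 0.003 m and z of bar_center in the frame of jig between 0.046 and 0.0525 m and angle between the x axis of bar_center and the x axis of jig, either way round below 0.04 rad and distance between bar_center and cushion_c0 below 0.095 m), for 0.2 s.
At the end, for the whole second after the job is handed in: The bar lies at rest, seated in the groove (centre within 3 mm of the groove's axis sideways, 46 to 52.5 mm above the table, in line within 0.04 rad), its leading end no more than 2 mm short of the cushion of the hidden stop (all of step 2 and linear speed of bar below 0.01 m/s); the robot touches nothing.
It fails at once if the bar presses the stop's cushion with more than 14 N (contact force between bar and cushion_c0 above 14 N).
It fails at once if the bar is slammed or dropped onto the fixture (more than 60 N) (contact force between bar and jig above 60 N).
It fails at once if the glue bottle is moved more than 20 mm (distance of glue from where it was at the start of the episode above 0.02 m).
It fails at once if the spool is moved more than 20 mm (distance of spool from where it was at the start of the episode above 0.02 m).
It fails at once if the mug is moved more than 20 mm (distance of mug from where it was at the start of the episode above 0.02 m).
It also fails if it takes over 64 s, if anything falls off the work surface, if the arm or the gripper's body presses on something with over 40 N, if the wrist force passes 120 N, or if a joint passes its speed limit or range.

## Working session

There is one attempt and no reset: what is moved stays moved. The work goes in short steps, Python scripts to look and compute and a tool call to move; the robot and the scene stay as the last step left them, time stands still between calls to the robot, and variables do not carry over. Pictures are saved under pics/ and viewed, at most 10 in all, crops included, and the job is handed in when it is done.

Besides the shell and the picture viewer there is one more tool, called after "Request:" as name(argument=value, ...) on one line, values as JSON. apply_moves: Moves the arm, as the interface text tells. Its arguments: {"type":"object","properties":{"steps":{"type":"array"},"grip_force":{"type":"number"}},"required":["steps"]}

```bash
mkdir -p pics
cat > h.py <<'E'
import numpy as np, cv2
from plant import robot, eyes
def ray(cam,uv,z,C=None):
    C=C or eyes.calibration(cam);K,R,t=map(np.array,(C["K"],C["R"],C["t"]))
    o=-R.T@t; d=R.T@np.linalg.solve(K,[uv[0],uv[1],1]); return o+d*(z-o[2])/d[2]
def proj(cam,X,C=None):
    C=C or eyes.calibration(cam);K,R,t=map(np.array,(C["K"],C["R"],C["t"]))
    p=K@(R@np.array(X)+t); return p[:2]/p[2]
def save(im,n,s=1): cv2.imwrite(f"pics/{n}.png",cv2.cvtColor(cv2.resize(im,None,fx=s,fy=s,interpolation=cv2.INTER_CUBIC),cv2.COLOR_RGB2BGR))
E
python3 - <<'E'
from h import *
s=robot.read_state();print(s, robot.grip_point_offset)
a=eyes.read_camera("top");b=eyes.read_camera("scene")
save(np.vstack([a,b])[:, :],"a",0.78)
Z=dict(bar_center=.034,stand=0,jig=0,groove=.05,mouth=.05,hood_top=.085,glue=0,spool=0,mug=0)
for n,z in Z.items():
  for c in ("top","scene"):
    for d in eyes.place_of(c,n)[:4]:
        print(n,c,round(d["conf"],2),np.round(d["xy"],1),np.round(ray(c,d["xy"],z)[:2],4))
E
```

```text
{'t': 0.0, 'q': array([ 1.04462765e+00,  1.31119193e-01,  1.48926380e+00, -2.36718732e-06,
        1.52297538e+00, -8.53639063e-02]), 'dq': array([-0.00088034,  0.00088372, -0.00036122, -0.00011323,  0.00017697,
        0.00139649]), 'joint_torque': array([ 1.72033965e-04, -5.59831023e+01, -4.91768324e+01,  7.70648383e-02,
        3.51600687e-02, -1.59709880e-04]), 'tool_pos': array([0.25565538, 0.54213634, 0.18612105]), 'orientation': array([-6.86706053e-01, -3.06507863e+00,  2.64560578e-03]), 'force': array([-0.18382679, -0.25349183, -0.41036454]), 'wrist_torque': array([0.01719259, 0.0136757 , 0.02045061]), 'gripper_force': 0.0, 'opening': 0.09305425748040563} 0.0188
bar_center top 0.9 [258.  221.7] [ 0.4462 -0.007 ]
bar_center top 0.7 [204.1 262. ] [0.3155 0.1673]
bar_center top 0.6 [139.4 129.7] [0.749  0.3863]
bar_center scene 0.86 [324.2 359.2] [0.7645 0.4034]
bar_center scene 0.83 [360.7 187.6] [0.3313 0.1837]
bar_center scene 0.62 [282.8 171.9] [ 0.4328 -0.0055]
stand top 0.69 [259.2 223.7] [ 0.4395 -0.0114]
stand scene 0.66 [277.  181.2] [ 0.445  -0.0146]
jig top 0.71 [271.3 164.5] [ 0.6389 -0.0519]
jig scene 0.63 [212.8 211. ] [ 0.6478 -0.058 ]
groove top 0.9 [273.3 160.6] [ 0.6449 -0.0563]
groove scene 0.71 [213.9 197.2] [ 0.6415 -0.0556]
mouth top 0.78 [236.1 167.1] [0.6232 0.0648]
mouth top 0.29 [271.1 163.6] [ 0.6351 -0.0491]
mouth scene 0.87 [254.8 215.9] [0.6122 0.0638]
hood_top top 0.6 [206.9 175.2] [0.5926 0.1556]
hood_top scene 0.82 [282.1 221.2] [0.6004 0.142 ]
glue top 0.58 [155.6 232.7] [0.4086 0.3341]
glue scene 0.72 [397.3 248. ] [0.409  0.3523]
spool top 0.54 [343.4 238.2] [ 0.3919 -0.2926]
spool top 0.19 [273.9 159.1] [ 0.6573 -0.0607]
spool scene 0.52 [229.6 134.3] [ 0.3945 -0.2679]
mug top 0.62 [378.6 189.6] [ 0.555  -0.4131]
mug scene 0.64 [161.6 136.2] [ 0.5536 -0.4142]
```

View pics/a.png

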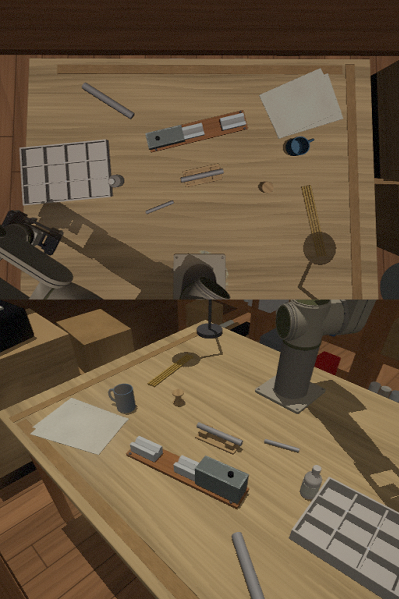

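The picture shows three bars, at these pixels in the top image:
- (258,222): on the stand, the middle-sized one.
- (204,262): thin and short, lying on the table.
- (139,130): thick and long, lying on the table.

I choose the one on the stand and will check it in a close crop.

Run:
```python
from h import *
a=eyes.read_camera("top")
save(a[130:280,180:330],"b",4)
for c in("top","scene"):
  a=eyes.read_camera(c)
  for n in("bar_center","stand","jig"):
    for d in eyes.search_frame(c,n)[:3]: print(c,n,round(d["conf"],2),np.round(d["rect"],1))
```

```text
top bar_center 0.93 [231.6 213.   55.7  25.6]
top bar_center 0.66 [105.4 107.8  67.5  45.6]
top bar_center 0.58 [189.1 256.3  34.8  15.4]
top stand 0.86 [235.6 209.1  47.   30.6]
top jig 0.96 [187.4 142.1 130.3  52.4]
scene bar_center 0.81 [254.6 157.9  58.7  30. ]
scene bar_center 0.66 [300.  297.8  41.2  84.8]
scene bar_center 0.52 [340.4 173.5  45.4  20.5]
scene stand 0.69 [249.3 164.4  58.8  36.9]
scene jig 0.55 [162.2 174.9 158.5  93.3]
```

View pics/b.png

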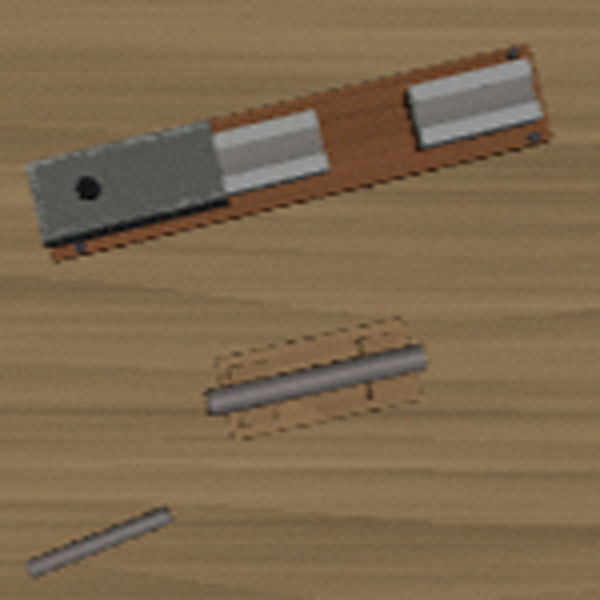

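The crop shows the steel bar on the stand, with ends at crop (208,402) and (427,357). The jig lies behind it, with its hood to the left. The thin look-alike is at lower left.

Run:
```python
from h import *
f=lambda p,z: ray("top",(180+p[0]/4-.4,130+p[1]/4-.4),z)[:2]
a,b=f((208,402),.034),f((427,357),.034)
print("bar",a,b,np.linalg.norm(a-b),(a+b)/2,np.degrees(np.arctan2(*(a-b)[::-1])))
P=[f(p,.046) for p in((318,112),(328,165),(408,90),(420,148),(528,60),(542,118))]
m=[(P[i]+P[i+1])/2 for i in(0,2,4)]
print(m,[np.linalg.norm(P[i]-P[i+1]) for i in (0,2,4)],"gap",(m[0]+m[1])/2)
for i,j in((0,2),(0,1),(1,2)): print(np.degrees(np.arctan2(*(m[i]-m[j])[::-1])),np.linalg.norm(m[i]-m[j]))
s=robot.read_state()
from scipy.spatial.transform import Rotation as R
print(R.from_rotvec(s["orientation"]).as_matrix())
C=eyes.calibration("wrist");Rm=R.from_rotvec(s["orientation"]).as_matrix()
o=-np.array(C["R"]).T@C["t"];print("cam in tool",Rm.T@(o-s["tool_pos"]),np.array(C["R"])@Rm,C["K"])
```

```text
bar [0.41864913 0.07894692] [ 0.45570034 -0.09957828] 0.18232947977885858 [ 0.43717474 -0.01031568] 101.72474710254282
[array([ 0.63348115, -0.01414865]), array([ 0.64977414, -0.08850753]), array([ 0.67484781, -0.18764388])] [np.float64(0.04433323813228753), np.float64(0.048733539362829065), np.float64(0.0491607951516889)] gap [ 0.64162764 -0.05132809]
103.4107080384283 0.17835861492727606
102.35892287293855 0.07612295340581283
104.19365862481409 0.10225803463454183
[[-9.04418943e-01  4.26645492e-01  1.64547245e-05]
 [ 4.26645493e-01  9.04418942e-01  2.67948814e-05]
 [-3.45004918e-06  3.12541323e-05 -1.00000000e+00]]
cam in tool [ 0.07902318  0.00024523 -0.19662255] [[ 1.74632492e-03  9.99998172e-01  7.79165085e-04]
 [-9.58944563e-01  1.89559354e-03 -2.83587257e-01]
 [-2.83588215e-01 -2.51940627e-04  9.58946120e-01]] [[342.3679651    0.         248.0219136 ]
 [  0.         342.3679651  194.76470172]
 [  0.           0.           1.        ]]
```

Request:
apply_moves(steps=[0,0,0,0,0,0.98,100,0,0,0,0,0,0.98,100,0,0,0,0,0,0.98,100,0,0,0,0,0,0.98,100,0,0,0,0,0,0.98,100,0,0,0,0,0,0.98,100,0,0,0,0,0,0.98,100,0,0,0,0,0,0.98,100,0,0,0,0,0,0.98,100,-0.96,0.1,0,0,0,0,100,-0.96,0.1,0,0,0,0,100,-0.96,0.1,0,0,0,0,100])

```text
t: 2.45
tool_pos: [0.2824, 0.4591, 0.1868]
orientation: [1.979, 2.439, -0.001]
force: [0.7, 0.3, 0.4]
opening: 0.0931
gripper_force: 0.0
```

Request:
apply_moves(steps=[-0.96,0.1,0,0,0,0,100,-0.96,0.1,0,0,0,0,100,-0.96,0.1,0,0,0,0,100,-0.96,0.1,0,0,0,0,100,-0.96,0.1,0,0,0,0,100,-0.96,0.1,0,0,0,0,100,-0.96,0.1,0,0,0,0,100,-0.96,0.1,0,0,0,0,100,-0.96,0.1,0,0,0,0,100,-0.96,0.1,0,0,0,0,100,-0.96,0.1,0,0,0,0,100,-0.96,0.1,0,0,0,0,100])

```text
t: 3.45
tool_pos: [0.3888, 0.1277, 0.1874]
orientation: [1.98, 2.438, 0.001]
force: [-0.1, -0.5, -0.5]
opening: 0.093
gripper_force: 0.0
```

Request:
apply_moves(steps=[-0.96,0.1,0,0,0,0,100,-0.96,0.1,0,0,0,0,100,-0.96,0.1,0,0,0,0,100,-0.96,0.1,0,0,0,0,100,0,0,0,0,0,0,100,0,0,0,0,0,0,100,0,0,0,0,0,0,100])

```text
t: 4.03
tool_pos: [0.4237, 0.019, 0.1871]
orientation: [-1.981, -2.437, -0.0]
force: [0.5, 0.3, 0.0]
opening: 0.0925
gripper_force: 0.0
```

```bash
cat >> h.py <<'E'
from scipy.spatial.transform import Rotation as Rot
def need(target,deg):
    s=robot.read_state();M=Rot.from_rotvec(s["orientation"]).as_matrix()
    yaw=np.degrees(np.arctan2(M[1,0],M[0,0]))
    print("pos",np.round(s["tool_pos"],4),"yaw",round(yaw,2),"tilt",np.round(M[:,2],4),"shift units",np.round(M.T@(np.array(target)-s["tool_pos"])/.03,3),"az",round((yaw-deg)/6,3),"t",s["t"])
E
python3 - <<'E'
from h import *
need([.437,-.01,.1],101.8)
a=eyes.read_camera("wrist");save(a,"c",1.5)
for n,z in dict(bar_center=.034,stand=0,jig=0,groove=.05,mouth=.05,hood_top=.085).items():
    for d in eyes.place_of("wrist",n)[:3]: print(n,round(d["conf"],2),np.round(d["xy"],1),np.round(ray("wrist",d["xy"],z)[:2],4))
print(robot.read_state()["force"])
E
```

```text
pos [0.4237 0.019  0.1871] yaw 101.78 tilt [-2.e-04  5.e-04 -1.e+00] shift units [-1.04   0.235  2.904] az -0.003 t 4.0333
bar_center 0.9 [255.1 200.2] [ 0.4375 -0.0086]
stand 0.94 [253.1 191.4] [ 0.4359 -0.0088]
stand 0.51 [430.1 276.9] [ 0.6775 -0.0717]
jig 0.59 [410.  257.2] [ 0.6435 -0.051 ]
groove 0.59 [427.1 280. ] [ 0.6406 -0.0541]
mouth 0.87 [442.9 166. ] [0.6109 0.0696]
hood_top 0.84 [479.8  86.3] [0.5949 0.1425]
[ 0.09272707  0.896965   -0.29014169]
```

View pics/c.png

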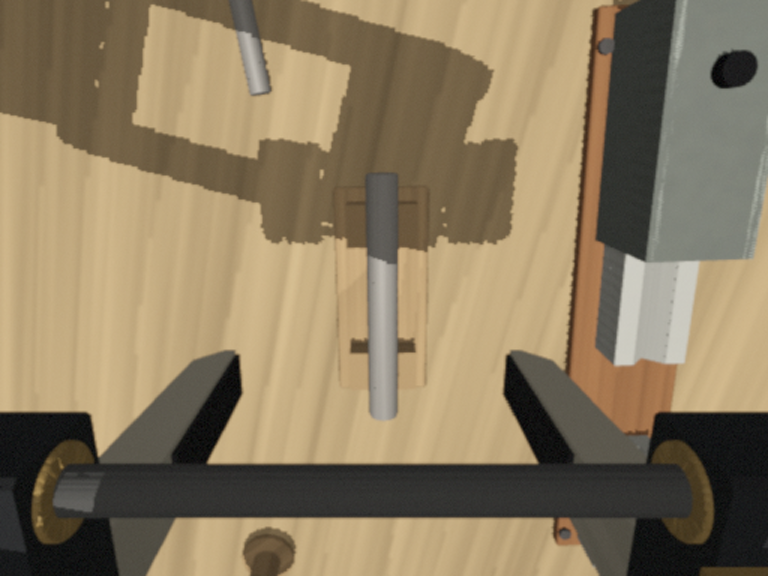

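The wrist view shows the bar at px (255,200), in line with the tool's x axis. The jig is on the right, with the mouth near (443,166). I'm going down to grip it.

Request:
apply_moves(steps=[-0.5,0.12,0,0,0,0,100,-0.5,0.12,0,0,0,0,100,0,0,0.7,0,0,0,100,0,0,0.7,0,0,0,100,0,0,0.7,0,0,0,100,0,0,0.7,0,0,0,100,0,0,0.7,0,0,0,100,0,0,0.7,0,0,0,100,0,0,0.6,0,0,0,100,0,0,0.5,0,0,0,100,0,0,0.4,0,0,0,100,0,0,0,0,0,0,100])

```text
t: 5.38
tool_pos: [0.4347, -0.0085, 0.0134]
orientation: [-1.978, -2.436, 0.004]
force: [-0.4, 0.1, -0.2]
opening: 0.0928
gripper_force: 0.0
```

Request:
apply_moves(steps=[0,0,0,0,0,0,50,0,0,0,0,0,0,30,0,0,0,0,0,0,15,0,0,0,0,0,0,5,0,0,0,0,0,0,5,0,0,0,0,0,0,5,0,0,0,0,0,0,5,0,0,0,0,0,0,5], grip_force=35)

```text
t: 6.05
tool_pos: [0.4372, -0.0092, 0.0163]
orientation: [1.981, 2.438, 0.0]
force: [-0.7, 0.1, -0.5]
opening: 0.0442
gripper_force: 0.0
```

Request:
apply_moves(steps=[0,0,0,0,0,0,5,0,0,0,0,0,0,5,0,0,0,0,0,0,5,0,0,0,0,0,0,5,0,0,0,0,0,0,5,0,0,0,0,0,0,5,0,0,0,0,0,0,5,0,0,0,0,0,0,5])

```text
t: 6.72
tool_pos: [0.4371, -0.0091, 0.0161]
orientation: [1.981, 2.438, -0.0]
force: [0.8, -0.1, 0.3]
opening: 0.0051
gripper_force: 0.0
```

Run:
```python
from h import *
a=eyes.read_camera("wrist");b=eyes.read_camera("scene")
save(np.hstack([a,b]),"d",.78)
print(robot.read_state())
for c in("top","scene"):
  eyes.read_camera(c)
  for d in eyes.place_of(c,"bar_center")[:3]: print(c,round(d["conf"],2),np.round(d["xy"],1),np.round(ray(c,d["xy"],.034)[:2],4))
```

```text
{'t': 6.8167, 'q': array([-1.38242422e-01, -1.62278604e-01,  2.10249909e+00, -1.69715759e-05,
        1.20140383e+00, -3.44667970e-01]), 'dq': array([-4.42750952e-05, -1.31737025e-04, -1.29352509e-03, -1.07689041e-03,
       -3.13482113e-05,  1.33703303e-03]), 'joint_torque': array([-5.85107864e-04, -3.57692420e+01, -4.41696739e+01,  6.41212380e-02,
        4.16137255e-02, -3.19987578e-05]), 'tool_pos': array([ 0.43708768, -0.00912531,  0.01612863]), 'orientation': array([-1.98072594e+00, -2.43848527e+00,  4.70091540e-05]), 'force': array([-0.38799676, -0.46136312, -0.06739766]), 'wrist_torque': array([-0.08155238,  0.07048301,  0.03456683]), 'gripper_force': 0.0, 'opening': 0.004593508864717011}
top 0.98 [137.  128.8] [0.7519 0.3943]
top 0.59 [203.7 264.1] [0.3087 0.1686]
top 0.45 [237.1 168.4] [0.621  0.0622]
scene 0.79 [282.9 172.2] [ 0.4335 -0.0044]
scene 0.78 [361.1 184. ] [0.3191 0.1765]
scene 0.67 [324.5 358.4] [0.7629 0.4028]
```

View pics/d.png

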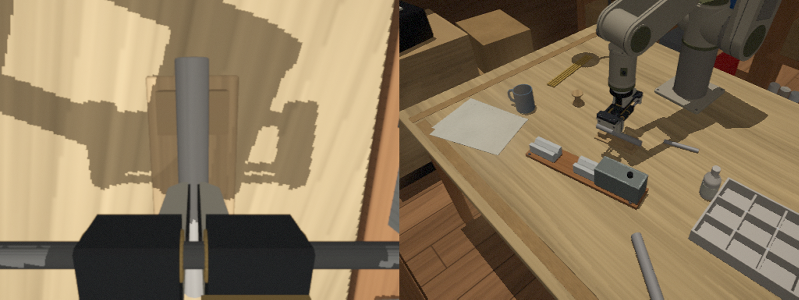

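The fingers shut to 5 mm with no force, yet the bar still lies in the stand, so the grip missed it. I'll look at the fingertips up close.

Run:
```python
from h import *
a=eyes.read_camera("wrist");b=eyes.read_camera("scene")
A=cv2.resize(a[190:384,150:350],(400,388),interpolation=cv2.INTER_CUBIC)
B=cv2.resize(b[110:207,232:332],(400,388),interpolation=cv2.INTER_CUBIC)
save(np.hstack([A,B]),"e")
s=robot.read_state();p=s["tool_pos"]
print(proj("wrist",p),proj("scene",p),proj("scene",[p[0],p[1],.045]))
```

```text
[247.60233282 227.38164394] [280.51915273 176.65823283] [280.93520582 169.10620879]
```

View pics/e.png

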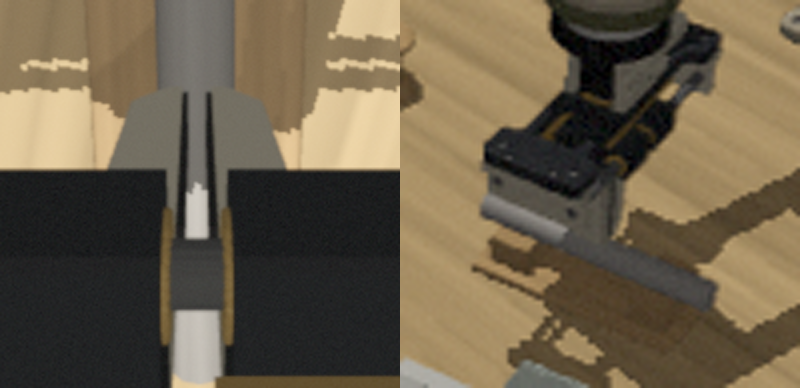

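The fingertips appear at wrist row 236, where the reported TCP would be at row 227. That puts the real tips about 30 mm above the reported TCP, just above the bar. I'll check by touching the bar's top gently.

Request:
apply_moves(steps=[0,0,0.04,0,0,0,5,0,0,0.04,0,0,0,5,0,0,0,0,0,0,5])

```text
t: 7.37
tool_pos: [0.437, -0.0091, 0.0135]
orientation: [-1.981, -2.438, 0.0]
force: [0.0, 0.8, -0.1]
opening: 0.0046
gripper_force: 0.1
```

Request:
apply_moves(steps=[0,0,0.04,0,0,0,5,0,0,0.04,0,0,0,5,0,0,0,0,0,0,5])

```text
t: 7.62
tool_pos: [0.4373, -0.0091, 0.0129]
orientation: [-1.981, -2.438, 0.0]
force: [-8.6, 1.8, 19.1]
opening: 0.0049
gripper_force: 9.5
```

The contact shows the real fingertips are 32 mm behind the reported TCP. I'll correct for that: back off, open, then go down to a reported z of about -0.016.

Request:
apply_moves(steps=[0,0,-0.3,0,0,0,5,0,0,-0.3,0,0,0,100,0,0,0,0,0,0,100,0,0,0,0,0,0,100,0,0,0,0,0,0,100,0,0,0,0,0,0,100,0,0,0,0,0,0,100,0,0,0,0,0,0,100,0,0,0,0,0,0,100,0,0,0,0,0,0,100,0,0,0,0,0,0,100,0,0,0,0,0,0,100])

```text
t: 8.62
tool_pos: [0.4371, -0.0091, 0.0293]
orientation: [-1.981, -2.438, 0.0]
force: [0.2, 0.2, 0.3]
opening: 0.0731
gripper_force: 0.0
```

Request:
apply_moves(steps=[0,0,0,0,0,0,100,0,0,0,0,0,0,100,0,0,0,0,0,0,100,0,0,0,0,0,0,100])

```text
t: 8.95
tool_pos: [0.4371, -0.0091, 0.0293]
orientation: [-1.981, -2.438, -0.0]
force: [0.5, 0.6, 0.0]
opening: 0.0924
gripper_force: 0.0
```

Request:
apply_moves(steps=[0,0,0.25,0,0,0,100,0,0,0.25,0,0,0,100,0,0,0.25,0,0,0,100,0,0,0.2,0,0,0,100,0,0,0.2,0,0,0,100,0,0,0.1,0,0,0,100,0,0,0,0,0,0,100])

```text
t: 9.53
tool_pos: [0.4361, -0.009, -0.0093]
orientation: [-1.98, -2.437, 0.002]
force: [-0.3, -0.0, -0.2]
opening: 0.0933
gripper_force: 0.0
```

Request:
apply_moves(steps=[0,0,0.13,0,0,0,100,0,0,0.13,0,0,0,100,0,0,0,0,0,0,100])

```text
t: 9.78
tool_pos: [0.4367, -0.0091, -0.0166]
orientation: [-1.98, -2.438, 0.001]
force: [-0.3, -0.6, 0.2]
opening: 0.0925
gripper_force: 0.0
```

No unwanted contact. Closing now.

Request:
apply_moves(steps=[0,0,0,0,0,0,15,0,0,0,0,0,0,15,0,0,0,0,0,0,15,0,0,0,0,0,0,15,0,0,0,0,0,0,15,0,0,0,0,0,0,15,0,0,0,0,0,0,15,0,0,0,0,0,0,15,0,0,0,0,0,0,15,0,0,0,0,0,0,15,0,0,0,0,0,0,15,0,0,0,0,0,0,15], grip_force=35)

```text
t: 10.78
tool_pos: [0.4369, -0.0092, -0.016]
orientation: [-1.981, -2.438, 0.0]
force: [-1.5, -0.4, 0.2]
opening: 0.0213
gripper_force: 35.0
```

Request:
apply_moves(steps=[0,0,0,0,0,0,5,0,0,0,0,0,0,5,0,0,0,0,0,0,5])

```text
t: 11.03
tool_pos: [0.4369, -0.0092, -0.016]
orientation: [-1.981, -2.438, 0.0]
force: [-2.8, -0.8, 2.5]
opening: 0.0209
gripper_force: 35.0
```

The bar is gripped, with the opening at 21 mm and the force at 35 N. Lifting it, then hovering over the jig.

Request:
apply_moves(steps=[0,0,-0.2,0,0,0,5,0,0,-0.5,0,0,0,5,0,0,-0.7,0,0,0,5,0,0,-0.7,0,0,0,5,0,0,-0.7,0,0,0,5,0,0,-0.6,0,0,0,5,0,0,-0.4,0,0,0,5,0,0,-0.2,0,0,0,5,0,0,0,0,0,-0.25,5,0,0,0,0,0,0,5])

```text
t: 11.87
tool_pos: [0.4368, -0.0091, 0.1037]
orientation: [-1.947, -2.465, 0.0]
force: [-1.3, -0.1, -4.7]
opening: 0.0212
gripper_force: 35.0
```

Request:
apply_moves(steps=[-0.1,0.3,0,0,0,0,5,-0.3,0.6,0,0,0,0,5,-0.3,0.7,0,0,0,0,5,-0.3,0.7,0,0,0,0,5,-0.3,0.7,0,0,0,0,5,-0.3,0.7,0,0,0,0,5,-0.3,0.7,0,0,0,0,5,-0.3,0.7,0,0,0,0,5,-0.25,0.6,0,0,0,0,5,-0.1,0.4,0,0,0,0,5,-0.1,0.18,0,0,0,0,5,0,0,0,0,0,0,5])

```text
t: 12.87
tool_pos: [0.6386, -0.0432, 0.1023]
orientation: [-1.948, -2.462, 0.002]
force: [-0.8, -0.3, -3.9]
opening: 0.021
gripper_force: 35.0
```

Request:
apply_moves(steps=[0,0,0,0,0,0,5,0,0,0,0,0,0,5])

```text
t: 13.03
tool_pos: [0.6376, -0.0429, 0.1033]
orientation: [-1.948, -2.463, 0.001]
force: [0.1, -0.4, -4.2]
opening: 0.0213
gripper_force: 35.0
```

Run:
```python
from h import *
need([.6387,-.0433,-.001],103.3)
a=eyes.read_camera("wrist");b=eyes.read_camera("top");save(a,"f",1.5)
for c in("wrist","top"):
 for n,z in dict(bar_center=.154,groove=.05,mouth=.05,hood_top=.085,jig=0).items():
    for d in eyes.place_of(c,n)[:2]: print(c,n,round(d["conf"],2),np.round(d["xy"],1),np.round(ray(c,d["xy"],z)[:2],4))
print(robot.read_state()["force"],robot.read_state()["opening"])
```

```text
pos [ 0.6376 -0.0429  0.1033] yaw 103.32 tilt [-1.6e-03  2.0e-04 -1.0e+00] shift units [-0.023  0.038  3.478] az 0.003 t 13.0333
wrist bar_center 0.97 [245.8 267.1] [ 0.6375 -0.0433]
wrist mouth 0.94 [251.3  40.7] [0.6145 0.0677]
wrist hood_top 0.35 [249.7 269.3] [ 0.6491 -0.0811]
top bar_center 0.69 [137.9 129.1] [0.7244 0.3576]
top bar_center 0.59 [272.2 155.8] [ 0.6444 -0.048 ]
top groove 0.84 [271.1 162.6] [ 0.6384 -0.0491]
top mouth 0.63 [235.1 168.5] [0.6186 0.068 ]
top hood_top 0.7 [207.3 173.4] [0.5983 0.1544]
top jig 0.9 [270.5 164.5] [ 0.6389 -0.0492]
[-0.22030734  0.10640807 -4.81871197] 0.02084761336667359
```

View pics/f.png

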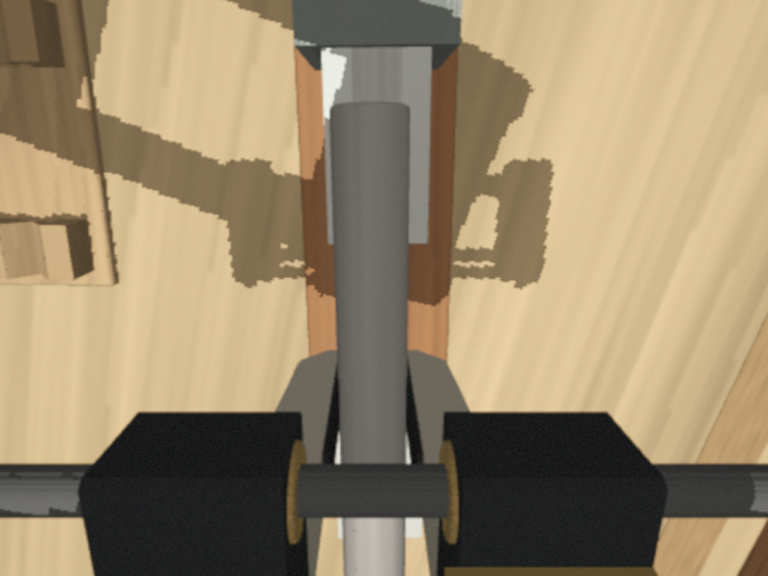

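The wrist view shows the bar held lengthways above the front rail. Rail edges are at px (328..428, row 242) and (321..431, row 48), and the bar's leading end is centred on (370,105). Next I'll compute the groove line from these.

Run:
```python
from h import *
f=lambda u,v,z: ray("wrist",((u+.5)/1.5-.5,(v+.5)/1.5-.5),z)[:2]
n,fr=[f(328,242,.046),f(428,242,.046)],[f(321,48,.046),f(431,48,.046)]
print("widths",np.linalg.norm(n[0]-n[1]),np.linalg.norm(fr[0]-fr[1]))
A=sum(n)/2;B=sum(fr)/2;print("near(x=40)",A,"mouth-ish",B,np.linalg.norm(B-A))
bl,br=[f(295,50,.012),f(458,50,.012)],[f(309,355,.012),f(447,355,.012)]
print("base widths",np.linalg.norm(bl[0]-bl[1]),np.linalg.norm(br[0]-br[1]))
for P,Q in((A,B),(sum(br)/2,sum(bl)/2)):
  d=(Q-P)/np.linalg.norm(Q-P);print(P,Q,"ang",np.degrees(np.arctan2(d[1],d[0])))
  for t in(robot.read_state()["tool_pos"][:2],): print(" tcp along,side of line",(t-P)@d,(t-P)@[d[1],-d[0]], "(side + = tool y)")
zb=.1033+.032+.0188
e0,e1=f(370,105,zb),f(372.5,350,zb);d=e0-e1;print("bar ang",np.degrees(np.arctan2(d[1],d[0])),"bar end",e0,"dist to tcp",np.linalg.norm(e0-robot.read_state()["tool_pos"][:2]))
t=robot.read_state()["tool_pos"][:2]
print("tcp side of bar line",(t-e1)@[d[1],-d[0]]/np.linalg.norm(d))
```

```text
widths 0.05027046059468709 0.04986602146055011
near(x=40) [ 0.63473996 -0.01301556] mouth-ish [0.61288725 0.07341331] 0.08914869620275613
base widths 0.0838406368858243 0.08396076150682745
[ 0.63473996 -0.01301556] [0.61288725 0.07341331] ang 104.1893066279806
 tcp along,side of line -0.03015358646998384 -0.0034941630155407104 (side + = tool y)
[ 0.65298995 -0.08704899] [0.61229668 0.0777923 ] ang 103.8669733108635
 tcp along,side of line 0.04607689526455994 -0.0032990905611721254 (side + = tool y)
bar ang 103.97387154460425 bar end [0.61796052 0.04278812] dist to tcp 0.08837248047996467
tcp side of bar line -0.0005733316061958918
```

The bar is at jig x of about +10 mm, parallel to the groove, and needs about +2.9 mm along tool y. I'll go down to just above the rails and look again.

Request:
apply_moves(steps=[0,0.09,0.3,0,0,0,5,0,0,0.5,0,0,0,5,0,0,0.5,0,0,0,5,0,0,0.5,0,0,0,5,0,0,0.4,0,0,0,5,0,0,0.3,0,0,0,5,0,0,0.25,0,0,0,5,0,0,0.15,0,0,0,5,0,0,0,0,0,0,5,0,0,0,0,0,0,5])

```text
t: 14.47
tool_pos: [0.6416, -0.0425, 0.0173]
orientation: [1.949, 2.464, 0.0]
force: [-0.2, -0.1, -3.6]
opening: 0.0211
gripper_force: 35.0
```

Run:
```python
from h import *
need([.6387,-.0433,0],103.3)
a=eyes.read_camera("wrist");save(a,"g",1.5)
print(robot.read_state()["force"])
```

```text
pos [ 0.6416 -0.0425  0.0173] yaw 103.32 tilt [ 3.e-04 -0.e+00 -1.e+00] shift units [-0.004 -0.101  0.577] az 0.004 t 14.4667
[-0.08293069 -0.30120229 -4.32393213]
```

View pics/g.png

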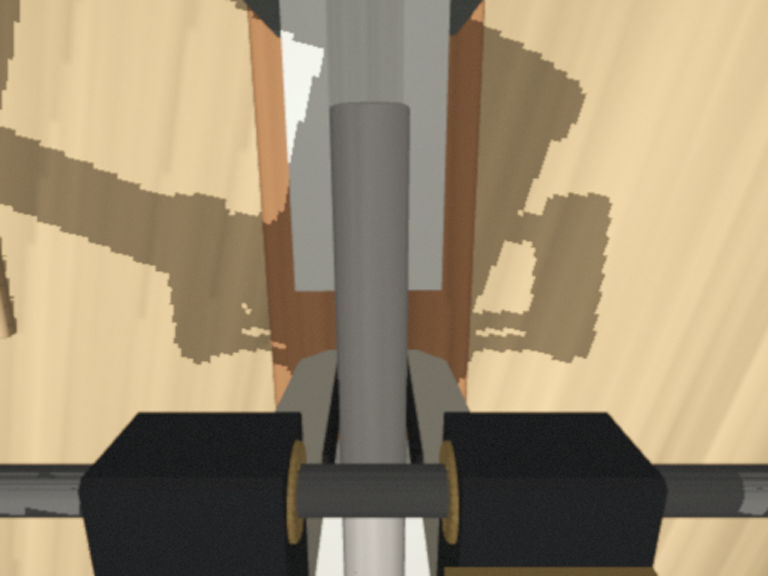

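The bar is parallel and still clear of the rails, about 1.3 mm too far along +y (rail centre 367, bar 370.5). I'll correct that and lower slowly.

Request:
apply_moves(steps=[0,-0.043,0.05,0,0,0,5,0,0,0.1,0,0,0,5,0,0,0.1,0,0,0,5,0,0,0.1,0,0,0,5,0,0,0.07,0,0,0,5,0,0,0.05,0,0,0,5,0,0,0,0,0,0,5])

```text
t: 15.1
tool_pos: [0.6397, -0.0427, 0.0023]
orientation: [-1.948, -2.464, 0.001]
force: [-0.7, -0.1, -4.9]
opening: 0.0214
gripper_force: 35.0
```

Request:
apply_moves(steps=[0,0,0.03,0,0,0,5,0,0,0.03,0,0,0,5,0,0,0,0,0,0,5])

```text
t: 15.35
tool_pos: [0.6401, -0.0428, 0.001]
orientation: [-1.949, -2.464, 0.0]
force: [-0.1, -0.2, -4.6]
opening: 0.0211
gripper_force: 35.0
```

Request:
apply_moves(steps=[0,0,0.03,0,0,0,5,0,0,0,0,0,0,5])

```text
t: 15.52
tool_pos: [0.6403, -0.0428, 0.0003]
orientation: [1.948, 2.464, 0.0]
force: [0.3, 0.0, -4.7]
opening: 0.0209
gripper_force: 35.0
```

Request:
apply_moves(steps=[0,0,0.02,0,0,0,5,0,0,0,0,0,0,5])

```text
t: 15.68
tool_pos: [0.6405, -0.0428, 0.0002]
orientation: [1.948, 2.464, 0.001]
force: [-0.8, 0.4, -1.6]
opening: 0.0212
gripper_force: 35.0
```

It touches at the expected height. One more small nudge down, then a soft release.

Request:
apply_moves(steps=[0,0,0.02,0,0,0,5,0,0,0,0,0,0,5,0,0,0,0,0,0,5], grip_force=8)

```text
t: 15.93
tool_pos: [0.6406, -0.0429, 0.0001]
orientation: [1.948, 2.463, 0.001]
force: [-3.6, -0.2, 6.4]
opening: 0.0217
gripper_force: 8.0
```

Request:
apply_moves(steps=[0,0,0,0,0,0,27,0,0,0,0,0,0,30,0,0,0,0,0,0,40,0,0,0,0,0,0,50,0,0,0,0,0,0,50,0,0,0,0,0,0,50,0,0,0,0,0,0,50])

```text
t: 16.52
tool_pos: [0.6401, -0.0427, -0.0011]
orientation: [-1.949, -2.464, 0.0]
force: [-0.3, 1.3, 0.5]
opening: 0.0465
gripper_force: 0.0
```

Run:
```python
from h import *
need([.6387,-.0433,0],103.3)
a=eyes.read_camera("wrist");save(a,"i",1.5)
print(robot.read_state()["force"],robot.read_state()["opening"])
```

```text
pos [ 0.6401 -0.0427 -0.0011] yaw 103.33 tilt [-1.e-04  0.e+00 -1.e+00] shift units [-0.008 -0.049 -0.035] az 0.004 t 16.5167
[ 0.44004166 -0.50071207 -0.93495576] 0.046684205201084863
```

View pics/i.png

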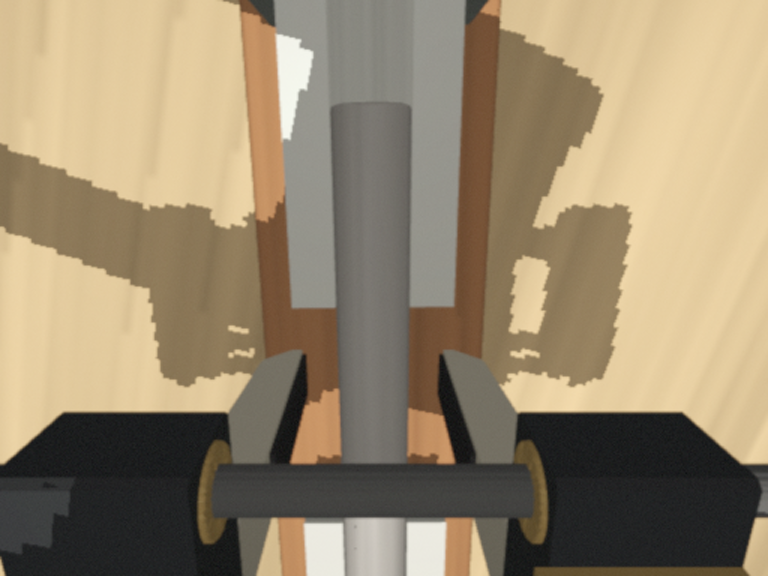

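The bar is seated, centred on the rails, with its leading end outside the hood. Next: lift off, shut the fingers, go behind the trailing end, and push.

Request:
apply_moves(steps=[0,0,-0.2,0,0,0,50,0,0,-0.4,0,0,0,50,0,0,-0.5,0,0,0,50,0,0,-0.5,0,0,0,50,0,0,-0.4,0,0,-0.1,20,-0.5,0,0,0,0,0,0,-0.7,0,0,0,0,0,0,-0.7,0,0,0,0,0,0,-0.7,0,0,0,0,0,0,-0.7,0,0,0,0,0,0,-0.4,0,0,0,0,0,0,0,0,0,0,0,0,0], grip_force=20)

```text
t: 17.57
tool_pos: [0.667, -0.1538, 0.059]
orientation: [1.939, 2.471, -0.001]
force: [0.6, 0.9, 0.6]
opening: 0.001
gripper_force: 0.0
```

Request:
apply_moves(steps=[0,0,0,0,0,0,0,0,0,0,0,0,0,0])

```text
t: 17.73
tool_pos: [0.6666, -0.1497, 0.0588]
orientation: [-1.935, -2.474, -0.0]
force: [0.7, 0.2, -0.1]
opening: 0.0004
gripper_force: 0.0
```

Run:
```python
from h import *
need([.6665,-.1496,.017],103.9)
a=eyes.read_camera("wrist");save(a,"j",1.5)
print(robot.read_state()["force"],robot.read_state()["opening"])
```

```text
pos [ 0.6666 -0.1497  0.0588] yaw 103.94 tilt [-6.e-04  6.e-04 -1.e+00] shift units [ 0.002 -0.     1.392] az 0.006 t 17.7333
[-0.41006781  0.91643676  0.64091004] 0.0009757735365350429
```

View pics/j.png

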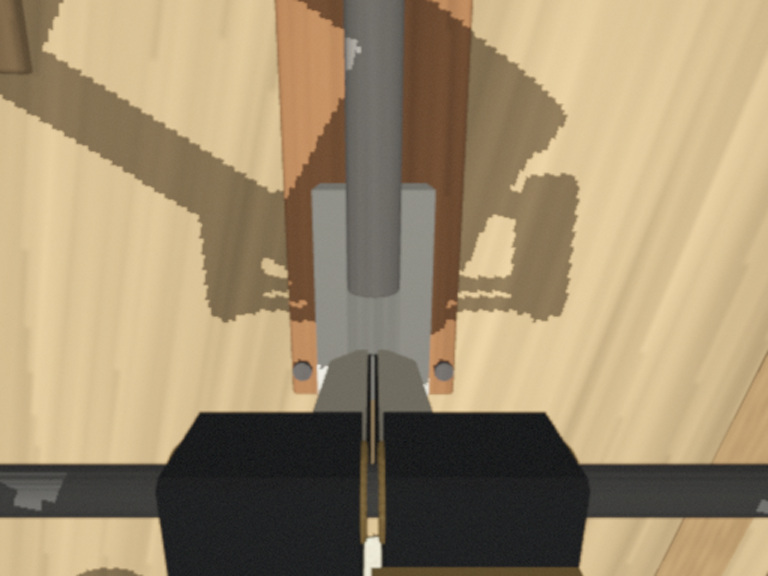

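The bar is centred in the groove with its trailing end at px (373,293), ahead of the shut fingers. Lowering behind it and approaching.

Request:
apply_moves(steps=[0,0,0.3,0,0,0,0,0,0,0.4,0,0,0,0,0,0,0.4,0,0,0,0,0,0,0.2,0,0,0,0,0,0,0.1,0,0,0,0,0,0,0,0,0,0,0,0.1,0,0,0,0,0,0,0.07,0,0,0,0,0,0,0,0,0,0,0,0,0,0,0,0,0,0,0,0])

```text
t: 18.62
tool_pos: [0.6661, -0.1455, 0.0178]
orientation: [1.935, 2.474, 0.001]
force: [-0.5, -0.4, 0.7]
opening: 0.0004
gripper_force: 0.0
```

```bash
cat >> h.py <<'E'
def jig():
    s=robot.read_state();u=np.array([np.cos(np.radians(104)),np.sin(np.radians(104))]);g=np.array([.6347,-.0130])-.04*u
    d=s["tool_pos"][:2]-g;print("jig x mm",round(1e3*d@u,1),"side",round(1e3*d@[u[1],-u[0]],1),"Fx",round(s["force"][:2]@u,2),"Fz",round(s["force"][2],2),"z",round(s["tool_pos"][2],4),"t",s["t"])
E
python3 -c "
from h import *
jig()
r=ray('wrist',(0,0),0)
a=eyes.read_camera('wrist')
for d in eyes.place_of('wrist','bar_center')[:1]: print(d)
"
```

```text
jig x mm -96.2 side -1.6 Fx -0.24 Fz 0.65 z 0.0178 t 18.6167
{'xy': [247.7, 30.1], 'conf': 0.59}
```

Request:
apply_moves(steps=[0.1,0,0,0,0,0,0,0.1,0,0,0,0,0,0,0.05,0,0,0,0,0,0,0.05,0,0,0,0,0,0,0.05,0,0,0,0,0,0,0.05,0,0,0,0,0,0,0.05,0,0,0,0,0,0,0.05,0,0,0,0,0,0])

```text
t: 19.38
tool_pos: [0.6621, -0.1311, 0.0172]
orientation: [1.936, 2.474, -0.0]
force: [0.5, -4.3, 0.2]
opening: 0.0004
gripper_force: 2.2
```

Request:
apply_moves(steps=[0.05,0,0,0,0,0,0,0.05,0,0,0,0,0,0,0.05,0,0,0,0,0,0,0.05,0,0,0,0,0,0])

```text
t: 19.72
tool_pos: [0.6607, -0.1252, 0.0172]
orientation: [1.936, 2.474, 0.0]
force: [0.0, -4.3, 1.3]
opening: 0.0005
gripper_force: 2.4
```

```bash
python3 -c "
from h import *
jig()"
```

```text
jig x mm -75.1 side -1.9 Fx -4.18 Fz 1.31 z 0.0172 t 19.7167
```

The bar slides with about 4.2 N of friction. Pushing on to just before the nearest possible stop.

Request:
apply_moves(steps=[0.06,0,0,0,0,0,0,0.06,0,0,0,0,0,0,0.06,0,0,0,0,0,0,0.06,0,0,0,0,0,0,0.06,0,0,0,0,0,0,0.06,0,0,0,0,0,0,0.06,0,0,0,0,0,0,0.06,0,0,0,0,0,0,0.06,0,0,0,0,0,0,0.06,0,0,0,0,0,0,0.06,0,0,0,0,0,0])

```text
t: 20.63
tool_pos: [0.6559, -0.1058, 0.0172]
orientation: [1.936, 2.474, 0.0]
force: [1.0, -5.6, 1.2]
opening: 0.0007
gripper_force: 2.5
```

Request:
apply_moves(steps=[0.04,0,0,0,0,0,0,0.04,0,0,0,0,0,0])

```text
t: 20.8
tool_pos: [0.6553, -0.1035, 0.0171]
orientation: [1.936, 2.474, 0.0]
force: [0.9, -4.5, 1.6]
opening: 0.0004
gripper_force: 2.5
```

Request:
apply_moves(steps=[0.04,0,0,0,0,0,0,0.04,0,0,0,0,0,0])

```text
t: 20.97
tool_pos: [0.6546, -0.1011, 0.0171]
orientation: [1.936, 2.474, 0.0]
force: [0.5, -4.6, 1.8]
opening: 0.0003
gripper_force: 2.4
```

Request:
apply_moves(steps=[0.045,0,0,0,0,0,0,0.045,0,0,0,0,0,0])

```text
t: 21.13
tool_pos: [0.6538, -0.0984, 0.0168]
orientation: [-1.936, -2.474, 0.0]
force: [1.7, -4.2, 0.4]
opening: 0.0005
gripper_force: 2.2
```

Request:
apply_moves(steps=[0.045,0,0,0,0,0,0,0.045,0,0,0,0,0,0])

```text
t: 21.3
tool_pos: [0.6532, -0.0958, 0.0169]
orientation: [-1.936, -2.474, 0.0]
force: [1.3, -3.6, 0.7]
opening: 0.0007
gripper_force: 2.2
```

Request:
apply_moves(steps=[0.045,0,0,0,0,0,0,0.045,0,0,0,0,0,0])

```text
t: 21.47
tool_pos: [0.6526, -0.0933, 0.017]
orientation: [-1.936, -2.474, 0.0]
force: [2.0, -4.0, 1.1]
opening: 0.0006
gripper_force: 2.2
```

Request:
apply_moves(steps=[0.045,0,0,0,0,0,0,0.045,0,0,0,0,0,0])

```text
t: 21.63
tool_pos: [0.652, -0.0907, 0.017]
orientation: [-1.936, -2.474, 0.0]
force: [1.9, -3.6, 1.4]
opening: 0.0004
gripper_force: 2.2
```

Request:
apply_moves(steps=[0.045,0,0,0,0,0,0,0.045,0,0,0,0,0,0])

```text
t: 21.8
tool_pos: [0.6514, -0.088, 0.0171]
orientation: [1.936, 2.474, 0.0]
force: [1.2, -4.1, 1.1]
opening: 0.0001
gripper_force: 2.2
```

Request:
apply_moves(steps=[0.045,0,0,0,0,0,0,0.045,0,0,0,0,0,0])

```text
t: 21.97
tool_pos: [0.6507, -0.0854, 0.0171]
orientation: [1.936, 2.474, 0.0]
force: [1.8, -4.3, 0.7]
opening: 0.0007
gripper_force: 2.3
```

Request:
apply_moves(steps=[0.048,0,0,0,0,0,0,0.048,0,0,0,0,0,0])

```text
t: 22.13
tool_pos: [0.6501, -0.0827, 0.0171]
orientation: [1.936, 2.474, 0.0]
force: [2.2, -4.6, 0.7]
opening: 0.0005
gripper_force: 2.3
```

Request:
apply_moves(steps=[0.048,0,0,0,0,0,0,0.048,0,0,0,0,0,0])

```text
t: 22.3
tool_pos: [0.6494, -0.0799, 0.0171]
orientation: [1.936, 2.474, 0.0]
force: [0.6, -4.5, 1.5]
opening: 0.0007
gripper_force: 2.4
```

Request:
apply_moves(steps=[0.048,0,0,0,0,0,0,0.048,0,0,0,0,0,0])

```text
t: 22.47
tool_pos: [0.6487, -0.0771, 0.0171]
orientation: [1.936, 2.474, 0.0]
force: [1.5, -5.1, -0.1]
opening: 0.0005
gripper_force: 2.4
```

Request:
apply_moves(steps=[0.045,0,0,0,0,0,0,0.045,0,0,0,0,0,0])

```text
t: 22.63
tool_pos: [0.6481, -0.0745, 0.0171]
orientation: [1.936, 2.474, 0.0]
force: [1.7, -5.1, 1.8]
opening: 0.0007
gripper_force: 2.5
```

Request:
apply_moves(steps=[0.045,0,0,0,0,0,0,0.045,0,0,0,0,0,0])

```text
t: 22.8
tool_pos: [0.6474, -0.0719, 0.0171]
orientation: [1.936, 2.474, 0.0]
force: [1.6, -5.0, 1.2]
opening: 0.0008
gripper_force: 2.5
```

Request:
apply_moves(steps=[0.045,0,0,0,0,0,0,0.045,0,0,0,0,0,0])

```text
t: 22.97
tool_pos: [0.6468, -0.0693, 0.0172]
orientation: [1.936, 2.474, 0.0]
force: [1.9, -5.5, 1.1]
opening: 0.0007
gripper_force: 2.5
```

Request:
apply_moves(steps=[0.045,0,0,0,0,0,0,0.045,0,0,0,0,0,0])

```text
t: 23.13
tool_pos: [0.6461, -0.0667, 0.0172]
orientation: [1.936, 2.474, 0.0]
force: [2.7, -5.5, 1.6]
opening: 0.0007
gripper_force: 2.5
```

Request:
apply_moves(steps=[0.04,0,0,0,0,0,0,0.04,0,0,0,0,0,0])

```text
t: 23.3
tool_pos: [0.6456, -0.0643, 0.0172]
orientation: [1.936, 2.474, 0.0]
force: [1.5, -4.5, 1.5]
opening: 0.0003
gripper_force: 2.5
```

Request:
apply_moves(steps=[0.048,0,0,0,0,0,0,0.048,0,0,0,0,0,0])

```text
t: 23.47
tool_pos: [0.6449, -0.0616, 0.0172]
orientation: [1.936, 2.474, 0.0]
force: [2.8, -5.8, 2.0]
opening: 0.0005
gripper_force: 2.6
```

Request:
apply_moves(steps=[0.045,0,0,0,0,0,0,0.045,0,0,0,0,0,0])

```text
t: 23.63
tool_pos: [0.6443, -0.0589, 0.0172]
orientation: [1.936, 2.474, 0.0]
force: [3.0, -4.5, 1.7]
opening: 0.0002
gripper_force: 2.6
```

Request:
apply_moves(steps=[0.045,0,0,0,0,0,0,0.045,0,0,0,0,0,0])

```text
t: 23.8
tool_pos: [0.6436, -0.0563, 0.0172]
orientation: [1.936, 2.474, 0.0]
force: [1.9, -5.2, 2.4]
opening: 0.0003
gripper_force: 2.6
```

Request:
apply_moves(steps=[0.048,0,0,0,0,0,0,0.048,0,0,0,0,0,0])

```text
t: 23.97
tool_pos: [0.6429, -0.0535, 0.0172]
orientation: [1.936, 2.474, 0.0]
force: [1.5, -4.6, 1.4]
opening: 0.0004
gripper_force: 2.6
```

Request:
apply_moves(steps=[0.048,0,0,0,0,0,0,0.048,0,0,0,0,0,0])

```text
t: 24.13
tool_pos: [0.6422, -0.0507, 0.0172]
orientation: [1.936, 2.474, 0.0]
force: [2.3, -3.4, 1.8]
opening: 0.0006
gripper_force: 2.6
```

Request:
apply_moves(steps=[0.048,0,0,0,0,0,0,0.048,0,0,0,0,0,0])

```text
t: 24.3
tool_pos: [0.6415, -0.0479, 0.0172]
orientation: [1.936, 2.474, 0.0]
force: [2.1, -4.4, 1.3]
opening: 0.0004
gripper_force: 2.6
```

Request:
apply_moves(steps=[0.048,0,0,0,0,0,0,0.048,0,0,0,0,0,0])

```text
t: 24.47
tool_pos: [0.6409, -0.0451, 0.0172]
orientation: [1.936, 2.474, 0.0]
force: [2.3, -5.1, 2.2]
opening: 0.0007
gripper_force: 2.6
```

Request:
apply_moves(steps=[0.048,0,0,0,0,0,0,0.048,0,0,0,0,0,0])

```text
t: 24.63
tool_pos: [0.6401, -0.0423, 0.0172]
orientation: [1.936, 2.474, 0.0]
force: [1.6, -5.0, 1.1]
opening: 0.0005
gripper_force: 2.6
```

Request:
apply_moves(steps=[0.048,0,0,0,0,0,0,0.048,0,0,0,0,0,0])

```text
t: 24.8
tool_pos: [0.6395, -0.0396, 0.0172]
orientation: [1.936, 2.474, 0.0]
force: [0.5, -4.4, 1.9]
opening: 0.0009
gripper_force: 2.6
```

Request:
apply_moves(steps=[0.048,0,0,0,0,0,0,0.048,0,0,0,0,0,0])

```text
t: 24.97
tool_pos: [0.6388, -0.0367, 0.0172]
orientation: [1.936, 2.474, 0.0]
force: [2.6, -5.3, 1.8]
opening: 0.0005
gripper_force: 2.6
```

Request:
apply_moves(steps=[0.048,0,0,0,0,0,0,0.048,0,0,0,0,0,0])

```text
t: 25.13
tool_pos: [0.6381, -0.0339, 0.0172]
orientation: [1.936, 2.474, 0.0]
force: [1.4, -5.4, 0.9]
opening: 0.0001
gripper_force: 2.6
```

Request:
apply_moves(steps=[0.048,0,0,0,0,0,0,0.048,0,0,0,0,0,0])

```text
t: 25.3
tool_pos: [0.6374, -0.0312, 0.0172]
orientation: [1.936, 2.474, 0.0]
force: [2.8, -4.3, 1.1]
opening: 0.0007
gripper_force: 2.6
```

Request:
apply_moves(steps=[0.048,0,0,0,0,0,0,0.048,0,0,0,0,0,0])

```text
t: 25.47
tool_pos: [0.6369, -0.0291, 0.0172]
orientation: [1.935, 2.473, -0.001]
force: [3.8, -10.4, 0.4]
opening: 0.0003
gripper_force: 5.1
```

The force along the groove jumped from about 5 to 11 N. That is the cushion, at about 6 N. Easing off gently, then lifting clear.

Request:
apply_moves(steps=[-0.02,0,0,0,0,0,0,-0.01,0,0,0,0,0,0,0,0,0,0,0,0,0])

```text
t: 25.72
tool_pos: [0.6368, -0.029, 0.0172]
orientation: [-1.936, -2.474, -0.001]
force: [2.5, -4.2, 2.2]
opening: 0.0004
gripper_force: 1.8
```

Request:
apply_moves(steps=[-0.05,0,0,0,0,0,0,-0.1,0,0,0,0,0,0,-0.2,0,0,0,0,0,0,-0.3,0,0,0,0,0,0,-0.3,0,-0.3,0,0,0,0,-0.3,0,-0.6,0,0,0,0,0,0,-0.7,0,0,0,0,0,0,-0.7,0,0,0,0,0,0,-0.5,0,0,0,0,0,0,0,0,0,0,0,0,0,0,0,0,0,0])

```text
t: 26.63
tool_pos: [0.6469, -0.0665, 0.1025]
orientation: [1.935, 2.472, 0.002]
force: [-0.0, 0.0, -1.5]
opening: 0.0004
gripper_force: 0.0
```

Run:
```python
from h import *
jig()
a=eyes.read_camera("wrist");save(a,"k",1.5)
```

```text
jig x mm -14.9 side -1.1 Fx 0.05 Fz -1.46 z 0.1025 t 26.6333
```

View pics/k.png

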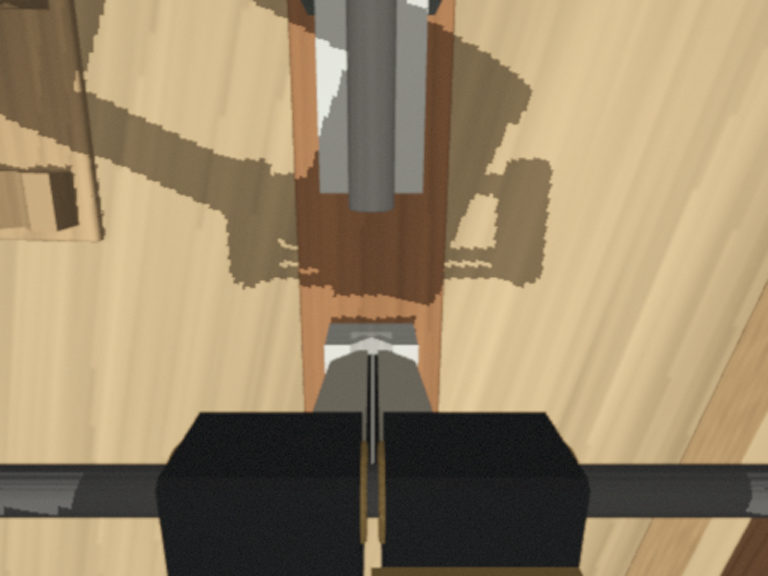

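The bar sits centred and straight on the front rail, with its trailing end at px (371,208). The stop is about 87 mm behind the mouth, within the 18–105 mm range. The arm is clear, so I'm handing in.

```bash
python3 -c "
from h import *
print(robot.close_job())"
```

```text
the job is handed in; nothing more can be done
None
```

I seated the bar in the groove, pushed it home against the cushioned stop with about 6 N on the cushion, backed the arm clear and handed the job in; no verdict came back.

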